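# Set the pin finisher's timer by clicks and start it

### The job

The charms are already in the bowl of the magnetic pin finisher: start them on a thirty-minute run. Each click of the timer is five minutes, so turn its black bar knob until it sits in the sixth click clockwise from off (the red mark; it may have been left a few clicks on from there), then press the green start button fully down and let it come up. Do not press the red stop button, and leave the bowl, and the jar, charcoal block and dish beside the machine, where they are.

Things in the scene. Friction and masses are not known exactly. Their poses are not given: they have to be found in the camera images.
- finisher: Magnetic pin finisher: light grey steel cabinet, fixed, 260 mm deep (x), 380 mm wide (y), flat deck 110 mm above the bench. Origin: centre of its underside; x points from its front (robot's side) to its back, y to its left, z up. The lidded bowl stands on the deck's left half, the timer knob and two buttons on a blue strip on its right half, the buttons at the front.
- timer_grip (a point): Timer knob, black, axis vertical: round skirt 62 mm across, its top 12 mm above the deck, and on it a bar to grip, 60 mm long, 18 mm wide, 12 to 47 mm above the deck. This point is on the axis, 36 mm above the deck, and turns with the knob: x along the bar to its white-marked pointer end, z up. Nothing else stands above the deck within 80 mm of the axis.
- off_mark (a point): Red mark on the deck, 48 mm from the knob's axis: the pointer points at it at off. Ten white marks follow it clockwise, 30 degrees apart, one a click; the sixth white one lies straight across the knob from the red one.
- timer (a joint): Angle of the timer knob in rad: 0 at the off stop, growing clockwise seen from above, to the end stop at 5.24. A sprung click every 30 degrees (0.5236 rad), peak torque about 0.05 N m; let go between two clicks, it falls into the nearer one. The sixth click is 3.142. It starts anywhere from off to the third click.
- start_button_top (a point): Centre of the top face of the green start button: round, 32 mm across, top 22 mm above the deck, pressed straight down into a black collar 48 mm across and 12 mm high. It is 127 mm from the knob's axis and 86 mm from the red button.
- start_button (a joint): Travel of the green button in m: 0 up, 0.006 fully down; springs back. It takes about 1.5 N to start and 5 N to hold fully down.
- stop_button_top (a point): Centre of the top face of the red stop button, of the same make and size as the green one.
- stop_button (a joint): Travel of the red button in m: 0 up, 0.006 fully down.
- bowl: Clear round bowl with a clear clipped lid, 175 mm across, 99 mm high over its two steel clips, 0.9 kg, loose in a shallow well (aluminium collar 187 mm across, 26 mm high) on the deck's left half. Origin: centre of its underside, 6 mm above the deck, so its top is 215 mm above the bench; its centre is 198 mm from the knob's axis.
- flux_jar: White jar with a blue label, 68 mm across, 85 mm high. Origin: centre of its underside.
- dish: Low white bowl, 124 mm across, 32 mm high. Origin: centre of its underside.
- charcoal: Black charcoal block 75 x 110 x 34 mm. Origin: centre of its underside.

How it is judged:
By the outcome, as a careful person would: the job done as asked, in the order asked, and still so for the second after the job is handed in, with the robot touching nothing.
It also fails if it takes over 64 s, if anything falls off the work surface, if the arm or the gripper's body presses on something with over 40 N, if the wrist force passes 120 N, or if a joint passes its speed limit or range.

### The arm

A 6-joint arm with a two-finger parallel gripper is mounted at the origin on the work surface. World frame = base frame: x ahead of the robot, y to its left, z up, the work surface at z = 0. Lengths are in mm, angles in rad, forces in N, time in s.
With the tool pointing down it reaches from about 275 to 825 mm from the base axis. Payload 5.2 kg.
Tool frame: the origin (TCP) lies on the centre line of the jaws, within the pads' length; the fingertips stand 14 mm ahead of it and the grasp point (between the pads) lies 5 mm behind it (arm.nose_length is the distance from the TCP to the fingertips, in mm); z points along the fingers, y is the line along which they close (so a half turn about z gives the same grasp; the last joint's range is limited). The gripper opens to 93 mm and grips with 3 to 60 N. Pads are 15 mm wide; open, the fingers measure 128 mm over their backs; the gripper's body (75 mm by 188 mm) begins 65 mm behind the grasp point.
Start: joints at [-1.411, 0.259, 1.535, -0, 1.348, -0.203], TCP at [195.212, -514.196, 232.653] pointing down, gripper open.
Joint ranges: [-3.14, 3.14], [-0.91, 2.08], [0.19, 2.58], [-1.22, 4.36], [0.22, 2.71], [-3.12, 3.12]. Speed limits (rad/s): [2.57, 2.57, 3.14, 3.14, 3.14, 3.14].

### API

Orientations are given as a unit quaternion [x, y, z, w].
In Python, from workcell import arm gives the robot as it stands.
- The arm moves only by the tool play_rows, never from a script. Its argument "commands" is a list of rows, each an object with "translation": the shift along the tool's x, y, z scaled (see below), a list of three; "rotation": the turn, a rotation vector about the tool's x, y, z scaled (see below), a list of three. A call has 1 to 10 rows; each row shifts and turns the commanded pose from where the row before left it, along the tool's axes as they then stand; what a row does not reach is not made up. The controller multiplies each number of a shift by 20 cm and each number of a turn by 90 degrees. A row lasts 1/10 s, in which the tool goes at most 50 mm and 8.59 degrees, less where a joint would pass 70% of its speed; a pose out of reach is approached as far as the arm can. A call with a number of a shift or a turn outside -1 to 1 is refused whole. A call with a gripper value outside its range is refused whole. "claw" is the opening, from -1 (shut) to 1 (fully open), set as the call begins (left out, the last holds). The fingers move at their own pace and stop on an object; "squeeze" is the grip in N (left out, the last holds). Time passes only in rows, so rows that do not move let the fingers close. It gives the time, the measured TCP pose, the force, the opening and the grip force at its end, in the units of the state.
- arm.observe(): the state, without advancing time (a new reading comes with each control period).
- arm.snapshot(name): name is "scene" or "top" or "wrist"; returns the picture (400x640x3 uint8, red, green, blue); there is no depth.
- arm.get_calibration(name): a dict with "fx", "fy", "cx", "cy" (pixels), "dist_coeffs" ([k1, k2, p1, p2, k3] as OpenCV has them; the pictures are not rectified), "world_from_camera" (4x4, takes a point from camera to world coordinates); the wrist camera has in their place "tool_from_camera" (4x4, takes a point from camera to tool coordinates, whose origin is the TCP and whose axes are the flange's). Camera axes: x right, y up, looking along -z (the intrinsics and any distortion apply to the point x, -y, -z); pixel columns grow to the right and rows downward; lengths in mm; the calibration is good to about 2 mm. A picture is of the moment at which its call begins: read the wrist's pose just before it. get_calibration takes no time and is no camera call.
- arm.job_done(): hands the job in; it is judged then, once.
The state is a dict: "clock": time; "joints": joint angles; "joint_velocities": joint speeds; "effort": joint torques, N m; "eef_pos": TCP position; "ee_rot": TCP orientation; "ft_force": force on the tool from outside, world axes, zero at the start; "wrist_torque": the same for the moment, N m; "opening": finger opening in mm; "gripper_force": force on a finger pad.
Only numpy, scipy, OpenCV 4.12 (cv2) and the standard library are available. Lean on these libraries where they do the work, as an engineer would, in place of code of your own. Each camera call takes 0.05 s, during which the arm holds its last target. There are 200 camera calls.

## Working session

There is one attempt and no reset: what is moved stays moved. The work goes in short steps, Python scripts to look and compute and a tool call to move; the robot and the scene stay as the last step left them, time stands still between calls to the robot, and variables do not carry over. Pictures are saved under pics/ and viewed, at most 10 in all, crops included, and the job is handed in when it is done.

Besides the shell and the picture viewer there is one more tool, called after ">>>" in YAML: its name, and indented under it one key for each argument. play_rows: Moves the arm, as the interface text tells. Shifts and turns lie within -1 to 1; 1 stands for 20 cm of shift or 90 degrees of turn. Its arguments: {"type":"object","properties":{"commands":{"type":"array","items":{"type":"object","properties":{"translation":{"type":"array","items":{"type":"number","minimum":-1,"maximum":1}},"rotation":{"type":"array","items":{"type":"number","minimum":-1,"maximum":1}}}}},"claw":{"type":"number"},"squeeze":{"type":"number"}},"required":["commands"]}

```bash
mkdir -p pics; ls; cat > h.py <<'E'
import numpy as np, cv2
from workcell import arm
from scipy.spatial.transform import Rotation as R
def cam(name, st=None):
    c=arm.get_calibration(name)
    K=np.array([[c['fx'],0,c['cx']],[0,c['fy'],c['cy']],[0,0,1.]]); d=np.array(c['dist_coeffs'],float)
    if name=='wrist':
        st=st or arm.observe(); T=np.eye(4); T[:3,:3]=R.from_quat(st['ee_rot']).as_matrix(); T[:3,3]=st['eef_pos']
        W=T@np.array(c['tool_from_camera'])
    else: W=np.array(c['world_from_camera'])
    return K,d,W
def ray(cm,uv):
    K,d,W=cm; p=cv2.undistortPoints(np.array(uv,float).reshape(-1,1,2),K,d).reshape(-1,2)
    v=np.c_[p[:,0],-p[:,1],-np.ones(len(p))]@W[:3,:3].T
    return W[:3,3],v/np.linalg.norm(v,axis=1)[:,None]
def onz(cm,uv,z):
    o,v=ray(cm,uv); return o+v*((z-o[2])/v[:,2])[:,None]
def cross(a,b):  # (o,v),(o,v) -> midpoint, gap
    (o1,v1),(o2,v2)=a,b; A=np.c_[v1,-v2]; s=np.linalg.lstsq(A,o2-o1,rcond=None)[0]
    p,q=o1+v1*s[0],o2+v2*s[1]; return (p+q)/2,np.linalg.norm(p-q)
def save(n,im): cv2.imwrite('pics/'+n,cv2.cvtColor(im,cv2.COLOR_RGB2BGR))
E
python3 - <<'E'
from h import *
s=arm.observe(); print(s)
ims=[]
for n in ['scene','top','wrist']:
    im=arm.snapshot(n); np.save(n+'.npy',im); ims.append(im); c=cam(n,s);print(n,c[2].round(2).tolist(),c[0][0,0],c[1])
save('a.png',cv2.resize(np.vstack(ims[:2]),(640,800))[:, :][:800] if 0 else cv2.resize(np.vstack(ims[:2]),(480,600)))
save('top.png',ims[1]);save('wrist.png',ims[2]);save('scene.png',ims[0])
E
```

```text
pics
{'clock': 0.0, 'joints': array([-1.41078639e+00,  2.59368399e-01,  1.53608242e+00, -1.06237860e-06,
        1.34801032e+00, -2.02818357e-01]), 'joint_velocities': array([-0.000477  , -0.00016713, -0.0012289 ,  0.00143387, -0.00028675,
       -0.00132241]), 'effort': array([-1.21814122e-03, -4.37309003e+01, -2.83998978e+01,  7.16520497e-02,
        4.13675036e-02, -1.50896999e-04]), 'eef_pos': array([ 195.13222779, -513.65679335,  231.80429708]), 'ee_rot': array([ 9.83589085e-01,  1.80420728e-01,  1.94773760e-05, -9.34040107e-04]), 'ft_force': array([-0.21934329,  0.55563848,  0.41967083]), 'wrist_torque': array([ 0.02958671, -0.01270099,  0.01408331]), 'gripper_force': 0.0, 'opening': 93.22666394598349}
scene [[-0.24, -0.68, 0.69, 1130.07], [0.97, -0.18, 0.16, 216.05], [0.01, 0.71, 0.7, 737.35], [0.0, 0.0, 0.0, 1.0]] 364.01744545232634 [-0.05574356  0.          0.          0.          0.        ]
top [[-0.02, 1.0, -0.09, 472.25], [-1.0, -0.02, 0.01, 85.62], [0.01, 0.09, 1.0, 957.4], [0.0, 0.0, 0.0, 1.0]] 426.88558715274525 [-0.01341151  0.          0.          0.          0.        ]
wrist [[0.36, 0.9, 0.24, 260.99], [-0.93, 0.34, 0.09, -489.73], [-0.0, -0.25, 0.97, 384.44], [0.0, 0.0, 0.0, 1.0]] 289.9034288478595 [-0.00915819  0.          0.          0.          0.        ]
```

View pics/top.png

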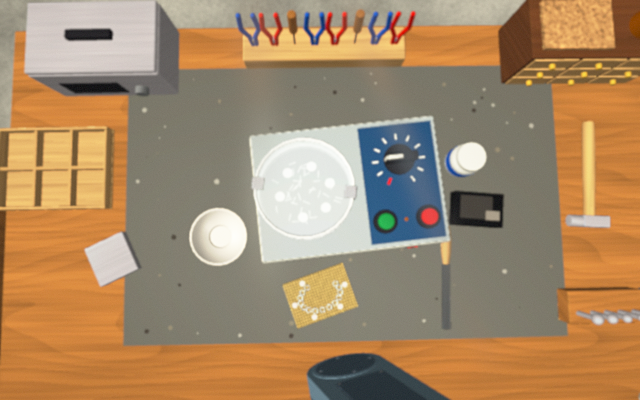

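View pics/scene.png

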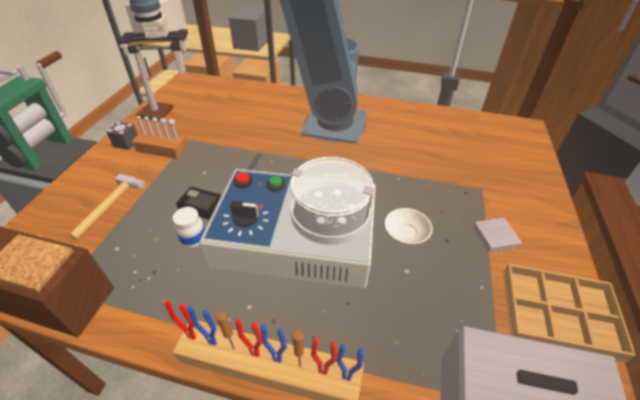

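The top view shows the knob at about (402,158) with its pointer to the left. The red mark is at (390,181), the green button at (386,221) and the red one at (429,216). The scene view shows the red button at (243,178), green at (276,183) and the knob at (245,212). The pointer looks to be about two clicks on from off.

```bash
python3 - <<'E'
from h import *
def blobs(n,cond,lo=5):
    im=np.load(n+'.npy').astype(int); r,g,b=im[...,0],im[...,1],im[...,2]
    m=cond(r,g,b).astype(np.uint8); k,_,st,c=cv2.connectedComponentsWithStats(m)
    return [(c[i].round(1),st[i,4],st[i,:4].tolist()) for i in range(1,k) if st[i,4]>=lo]
G=lambda r,g,b:(g>r+40)&(g>b+30); Rd=lambda r,g,b:(r>g+70)&(r>b+60); K=lambda r,g,b:(r<60)&(g<60)&(b<60); Wh=lambda r,g,b:(r>170)&(g>170)&(b>160)
box={'top':(360,115,450,250),'scene':(205,165,300,270)}
P={}
for n in box:
    x0,y0,x1,y1=box[n]
    for nm,c in [('G',G),('R',Rd),('K',K),('W',Wh)]:
        bl=[b for b in blobs(n,c,4) if x0<b[0][0]<x1 and y0<b[0][1]<y1]
        print(n,nm,[(b[0].tolist(),int(b[1]),b[2]) for b in bl]); P[n,nm]=bl
ct,cs=cam('top'),cam('scene')
for nm in 'GR':
    a=max(P['top',nm],key=lambda b:b[1])[0]; b=max(P['scene',nm],key=lambda b:b[1])[0]
    o1,v1=ray(ct,a);o2,v2=ray(cs,b); print(nm,cross((o1,v1[0]),(o2,v2[0])),onz(ct,a,132),onz(cs,b,132))
E
python3 - <<'E'
import cv2
import numpy as np
a=cv2.imread('pics/top.png')[115:250,355:455]; b=cv2.imread('pics/scene.png')[160:260,200:300]
cv2.imwrite('pics/crop.png',np.hstack([cv2.resize(a,(400,540),interpolation=2),cv2.resize(b,(400,400),interpolation=2).__class__ and np.vstack([cv2.resize(b,(400,400),interpolation=2),np.zeros((140,400,3),np.uint8)])]))
E
```

```text
top G [([385.8, 221.0], 244, [377, 213, 18, 17])]
top R [([389.1, 180.9], 24, [387, 178, 5, 7]), ([429.2, 215.9], 237, [421, 208, 18, 17]), ([415.6, 246.2], 5, [414, 246, 4, 2])]
top K [([388.1, 152.1], 12, [386, 150, 6, 5]), ([390.5, 165.0], 76, [385, 161, 12, 12]), ([382.9, 221.1], 98, [374, 211, 23, 21])]
top W [([395.1, 136.4], 15, [394, 134, 3, 6]), ([407.1, 138.1], 12, [406, 136, 3, 5]), ([384.0, 140.5], 16, [382, 138, 5, 6]), ([417.0, 145.4], 13, [415, 144, 5, 4]), ([376.9, 150.1], 15, [374, 149, 6, 4]), ([394.1, 156.3], 69, [385, 154, 18, 6]), ([421.5, 156.8], 13, [419, 156, 6, 3]), ([374.7, 161.9], 15, [372, 161, 6, 3]), ([419.9, 168.6], 14, [418, 167, 5, 4]), ([379.5, 173.1], 15, [377, 171, 6, 5]), ([412.5, 178.0], 14, [411, 176, 4, 5])]
scene G [([275.2, 180.4], 98, [269, 176, 13, 10])]
scene R [([242.2, 177.2], 118, [236, 172, 13, 11]), ([259.8, 206.4], 10, [258, 205, 4, 4])]
scene K [([205.7, 212.1], 96, [198, 205, 16, 13]), ([242.1, 211.7], 159, [232, 207, 22, 10])]
scene W [([224.5, 191.5], 12, [222, 186, 6, 12]), ([248.9, 204.2], 27, [244, 203, 12, 3]), ([264.8, 212.4], 5, [264, 212, 3, 2]), ([226.0, 215.2], 4, [225, 215, 3, 2]), ([225.0, 223.0], 5, [224, 222, 3, 3]), ([260.0, 227.2], 6, [259, 226, 3, 3]), ([230.1, 229.6], 7, [229, 228, 3, 4]), ([250.5, 232.0], 6, [250, 231, 2, 3]), ([239.1, 233.1], 8, [238, 232, 3, 3])]
G (array([489.34173937, -52.06980392, 127.46083863]), np.float64(2.2176950292327735)) [[488.97218925 -50.23377718 132.        ]] [[494.19477922 -51.20452854 132.        ]]
R (array([ 497.88813556, -137.69965605,  126.38443191]), np.float64(2.4521974299940377)) [[ 497.37263568 -134.97803306  132.        ]] [[ 503.70872301 -135.75544931  132.        ]]
```

View pics/crop.png

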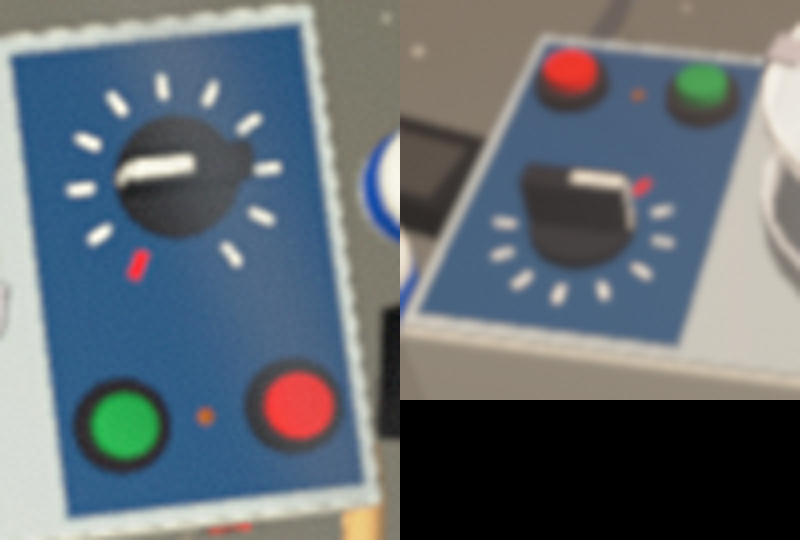

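```bash
python3 - <<'E'
from h import *
ct,cs=cam('top'),cam('scene')
m=[(379.5,173.1),(374.7,161.9),(376.9,150.1),(384,140.5),(395.1,136.4),(407.1,138.1),(417,145.4),(421.5,156.8),(419.9,168.6),(412.5,178)]
p=onz(ct,m,110)[:,:2]; red=onz(ct,[(389.1,180.9)],110)[0,:2]
def fit(q):
    s=np.linalg.lstsq(np.c_[2*q,np.ones(len(q))],(q**2).sum(1),rcond=None)[0]; return s[:2],np.sqrt(s[2]+s[:2]@s[:2])
c,r=fit(np.vstack([p,red])); print('top axis',c,r)
ms=[(264.8,212.4),(226,215.2),(225,223),(260,227.2),(230.1,229.6),(250.5,232),(239.1,233.1),(259.8,206.4)]
print('scene axis',fit(onz(cs,ms,110)[:,:2]))
ang=lambda v:np.degrees(np.arctan2(v[...,1],v[...,0]))
print('mark ang',ang(p-c).round(1),'red',ang(red-c))
# pointer: white stripe direction on top face z=157, principal axis of mask
im=np.load('top.npy')[150:162,383:404].astype(int); yy,xx=np.nonzero(im.min(2)>170)
w=onz(ct,np.c_[xx+383,yy+150],157)[:,:2]; d=np.linalg.svd(w-w.mean(0))[2][0]; print('stripe ang',ang(d),ang(w.mean(0)-c),w.mean(0))
# height of stripe top: far end of stripe in both views
for a,b in [((385.5,157.5),(256,204.5)),((403,155.5),(242.5,203))]:
    o1,v1=ray(ct,a);o2,v2=ray(cs,b);print('stripe end',cross((o1,v1[0]),(o2,v2[0])))
G=np.array([489,-50.5]);print('dist G-axis',np.linalg.norm(G-c))
b=onz(ct,[(304,188)],130)[0,:2];print('bowl',b,np.linalg.norm(b-c),np.linalg.norm(b-G),ang(b-G))
s=arm.observe();T=R.from_quat(s['ee_rot']).as_matrix();print('tool x,y ang',ang(T[:2,0]),ang(T[:2,1]),s['clock'])
E
```

```text
top axis [612.83245163 -82.76201676] 47.41031603416829
scene axis (array([612.99813615, -85.67916349]), np.float64(47.33647261397314))
mark ang [ 125.3   95.4   65.4   35.4    5.8  -24.2  -54.4  -84.6 -114.3 -144.4] red 155.42797890686234
stripe ang 97.27067414238256 95.84131038863146 [611.10519595 -65.87858765]
stripe end (array([609.46457721, -51.64280338, 158.56054456]), np.float64(5.4693604772055044))
stripe end (array([612.53719677, -84.00352956, 158.25264203]), np.float64(3.101310962333531))
dist G-axis 127.9660650411603
bowl [555.87857556 107.09052492] 198.21133061730248 171.19438488006298 67.00450825829441
tool x,y ang 20.791456531868644 -69.20852278295547 0.15
```

>>> play_rows:
  commands:
    - {"translation": [0.181,-0.085,-0.02]}
    - {"translation": [0.181,-0.085,-0.02]}
    - {"translation": [0.181,-0.085,-0.02]}
    - {"translation": [0.181,-0.085,-0.02]}
    - {"translation": [0.181,-0.085,-0.02]}
    - {"translation": [0.181,-0.085,-0.02]}
    - {"translation": [0.181,-0.085,-0.02]}
    - {"translation": [0.181,-0.085,-0.02]}
    - {"translation": [0.181,-0.085,-0.02]}
    - {"translation": [0.181,-0.085,-0.02]}
  claw: 1

```text
validation failed for argument at $.co...
```

>>> play_rows:
  commands:
    - {"translation": [0.181,-0.085,0]}
    - {"translation": [0.181,-0.085,0]}
    - {"translation": [0.181,-0.085,0]}
    - {"translation": [0.181,-0.085,0]}
    - {"translation": [0.181,-0.085,0]}
    - {"rotation": [0,0,-0.092]}
    - {"rotation": [0,0,-0.092]}
    - {"rotation": [0,0,-0.092]}
    - {"rotation": [0,0,-0.092]}
    - {"rotation": [0,0,-0.092]}

```text
validation failed for argument at $.co...
```

>>> play_rows:
  commands:
    - {"rotation": [0,0,-0.092]}
    - {"rotation": [0,0,-0.092]}
    - {"rotation": [0,0,-0.092]}
    - {"rotation": [0,0,-0.092]}
    - {"translation": [0,0,0]}
    - {"translation": [0,0,0]}

```text
validation failed for argument at $.co...
```

```bash
python3 - <<'E'
from h import *
s=arm.observe(); im=arm.snapshot('wrist'); np.save('w1.npy',im); save('w1.png',im)
T=R.from_quat(s['ee_rot']).as_matrix();print(s['clock'],s['eef_pos'],T.round(3).tolist(),s['joints'].round(2))
import json;json.dump({'eef_pos':s['eef_pos'].tolist(),'ee_rot':s['ee_rot'].tolist()},open('w1.json','w'))
E
```

```text
0.15 [ 195.17927817 -513.81746246  232.02579483] [[0.935, 0.355, -0.0], [0.355, -0.935, 0.001], [0.0, -0.001, -1.0]] [-1.41  0.26  1.54  0.    1.35 -0.2 ]
```

View pics/w1.png

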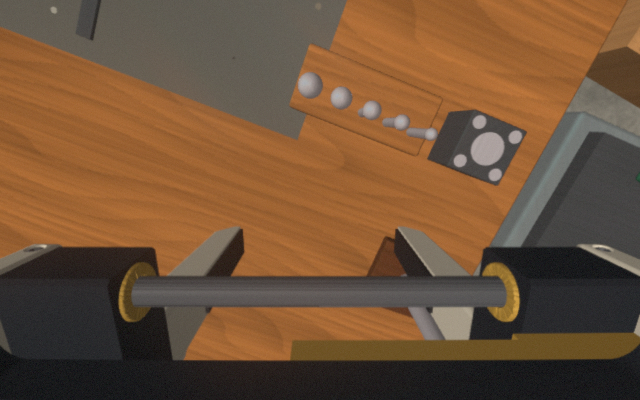

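The moves were refused, so the arm has not moved; this picture shows only the bench by the start pose and the fingers. Each row probably needs both fields.

>>> play_rows:
  commands:
    - {"translation": [0.181,-0.085,-0.02],"rotation": [0,0,0]}
    - {"translation": [0.181,-0.085,-0.02],"rotation": [0,0,0]}
    - {"translation": [0.181,-0.085,-0.02],"rotation": [0,0,0]}
    - {"translation": [0.181,-0.085,-0.02],"rotation": [0,0,0]}
    - {"translation": [0.181,-0.085,-0.02],"rotation": [0,0,0]}
    - {"translation": [0.181,-0.085,-0.02],"rotation": [0,0,0]}
    - {"translation": [0.181,-0.085,-0.02],"rotation": [0,0,0]}
    - {"translation": [0.181,-0.085,-0.02],"rotation": [0,0,0]}
    - {"translation": [0.181,-0.085,-0.02],"rotation": [0,0,0]}
    - {"translation": [0.181,-0.085,-0.02],"rotation": [0,0,0]}
  claw: 1

```text
clock: 1.2
eef_pos: [474.2, -225.3, 272.8]
ee_rot: [0.984, 0.18, -0.0, 0.0]
ft_force: [-0.6, 0.0, 0.1]
opening: 93.2
gripper_force: 0.0
```

>>> play_rows:
  commands:
    - {"translation": [0.181,-0.085,0],"rotation": [0,0,0]}
    - {"translation": [0.181,-0.085,0],"rotation": [0,0,0]}
    - {"translation": [0.181,-0.085,0],"rotation": [0,0,0]}
    - {"translation": [0.181,-0.085,0],"rotation": [0,0,0]}
    - {"translation": [0.181,-0.085,0],"rotation": [0,0,0]}
    - {"translation": [0,0,0],"rotation": [0,0,-0.092]}
    - {"translation": [0,0,0],"rotation": [0,0,-0.092]}
    - {"translation": [0,0,0],"rotation": [0,0,-0.092]}
    - {"translation": [0,0,0],"rotation": [0,0,-0.092]}
    - {"translation": [0,0,0],"rotation": [0,0,-0.092]}

```text
clock: 2.2
eef_pos: [612.2, -82.9, 272.2]
ee_rot: [0.855, 0.519, -0.0, -0.0]
ft_force: [-0.5, 0.2, -0.8]
opening: 92.8
gripper_force: 0.0
```

>>> play_rows:
  commands:
    - {"translation": [0,0,0],"rotation": [0,0,-0.092]}
    - {"translation": [0,0,0],"rotation": [0,0,-0.092]}
    - {"translation": [0,0,0],"rotation": [0,0,-0.092]}
    - {"translation": [0,0,0],"rotation": [0,0,-0.092]}
    - {"translation": [0,0,0],"rotation": [0,0,0]}
    - {"translation": [0,0,0],"rotation": [0,0,0]}

```text
clock: 2.8
eef_pos: [612.3, -83.1, 272.4]
ee_rot: [0.675, 0.738, -0.0, -0.0]
ft_force: [0.3, -0.3, 0.7]
opening: 93.0
gripper_force: 0.0
```

```bash
python3 - <<'E'
from h import *
s=arm.observe(); im=arm.snapshot('wrist'); np.save('w1.npy',im); save('w2.png',im)
T=R.from_quat(s['ee_rot']).as_matrix();print(s['clock'],s['eef_pos'],T.round(3).tolist(),s['joints'].round(2))
import json;json.dump({'eef_pos':s['eef_pos'].tolist(),'ee_rot':s['ee_rot'].tolist()},open('w1.json','w'))
E
```

```text
2.8 [612.28480266 -83.07649596 272.42574817] [[-0.089, 0.996, -0.0], [0.996, 0.089, 0.0], [0.0, -0.0, -1.0]] [-0.32  0.36  1.3   0.    1.49 -0.4 ]
```

View pics/w2.png

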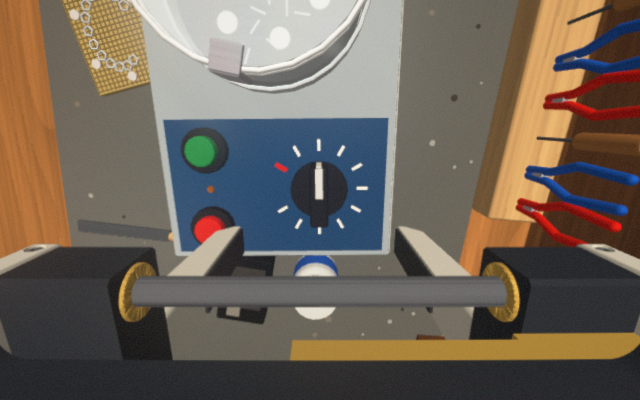

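The wrist view shows the knob at (319,190) with its pointer straight up at the second white mark. The red mark is at (281,167), green is at (203,150), and the bar is square to the jaws. I'll refine the axis and the heights.

```bash
python3 - <<'E'
from h import *
import json
s=json.load(open('w1.json')); cw=cam('wrist',s); ct=cam('top'); cs=cam('scene')
im=np.load('w1.npy').astype(int); r,g,b=im[...,0],im[...,1],im[...,2]
def bl(m,x0,y0,x1,y1,lo,hi):
    k,_,st,c=cv2.connectedComponentsWithStats(m.astype(np.uint8)); return [c[i] for i in range(1,k) if lo<=st[i,4]<=hi and x0<c[i][0]<x1 and y0<c[i][1]<y1]
wm=bl((r>170)&(g>170)&(b>160),270,135,375,238,8,90); rm=bl((r>g+70)&(r>b+60),270,150,295,180,8,200)
q=onz(cw,wm+rm,110)[:,:2]
A=lambda q:np.linalg.lstsq(np.c_[2*q,np.ones(len(q))],(q**2).sum(1),rcond=None)[0]
a=A(q);print(len(wm),len(rm),'axis',a[:2],np.sqrt(a[2]+a[:2]@a[:2]))
G=bl((g>r+40)&(g>b+30),180,130,230,175,100,3000)[0]; Rd=bl((r>g+70)&(r>b+60),190,205,240,245,100,3000)[0]
o1,v1=ray(cw,G);o2,v2=ray(ct,[385.8,221.]);print(G,'G',cross((o1,v1[0]),(o2,v2[0])),onz(cw,G,132))
print('stripe end z',[cross((ray(cw,(319.5,164))[0],ray(cw,(319.5,164))[1][0]),(ray(ct,(385.5,157.5))[0],ray(ct,(385.5,157.5))[1][0]))])
# red mark height across top and wrist
if rm: o1,v1=ray(cw,rm[0]);o2,v2=ray(ct,[389.1,180.9]);print('red mark',cross((o1,v1[0]),(o2,v2[0])))
p=np.array([x for x in np.argwhere((r>170)&(g>170)&(b>160)) if 160<x[0]<202 and 312<x[1]<328])[:,::-1]
w=onz(cw,p,157)[:,:2]; d=np.linalg.svd(w-w.mean(0))[2][0];print('bar ang',np.degrees(np.arctan2(d[1],d[0])),w.mean(0))
E
```

```text
10 1 axis [612.37004032 -85.14337041] 48.13070373539767
[199.66752246 150.6970475 ] G (array([488.93799985, -51.43214579, 130.28197423]), np.float64(1.8125985856988391)) [[489.49211883 -52.118042   132.        ]]
stripe end z [(array([610.45458743, -51.78974953, 147.16558055]), np.float64(1.803636189603532))]
red mark (array([569.09180131, -63.46788115, 112.79993322]), np.float64(2.0393713840323158))
bar ang -83.24683662396882 [610.53977681 -67.75771688]
```

>>> play_rows:
  commands:
    - {"translation": [-0.007,0,0.12],"rotation": [0,0,0]}
    - {"translation": [0,0,0.12],"rotation": [0,0,0]}
    - {"translation": [0,0,0.12],"rotation": [0,0,0]}
    - {"translation": [0,0,0.12],"rotation": [0,0,0]}
    - {"translation": [0,0,0.1],"rotation": [0,0,0]}
    - {"translation": [0,0,0.047],"rotation": [0,0,0]}
    - {"translation": [0,0,0],"rotation": [0,0,0]}
    - {"translation": [0,0,0],"rotation": [0,0,0]}

```text
clock: 3.65
eef_pos: [613.0, -84.7, 148.1]
ee_rot: [0.674, 0.739, 0.0, 0.001]
ft_force: [0.8, 0.3, 0.3]
opening: 93.1
gripper_force: 0.0
```

>>> play_rows:
  commands:
    - {"translation": [0,0,0],"rotation": [0,0,0]}
    - {"translation": [0,0,0],"rotation": [0,0,0]}
    - {"translation": [0,0,0],"rotation": [0,0,0]}
    - {"translation": [0,0,0],"rotation": [0,0,0]}
    - {"translation": [0,0,0],"rotation": [0,0,0]}
    - {"translation": [0,0,0],"rotation": [0,0,0]}
    - {"translation": [0,0,0],"rotation": [0,0,0]}
    - {"translation": [0,0,0],"rotation": [0,0,0]}
    - {"translation": [0,0,0],"rotation": [0,0,0]}
    - {"translation": [0,0,0],"rotation": [0,0,0]}
  claw: -1
  squeeze: 25

```text
clock: 4.65
eef_pos: [612.4, -84.5, 147.2]
ee_rot: [0.674, 0.739, -0.0, -0.0]
ft_force: [-2.2, 0.1, 2.6]
opening: 17.6
gripper_force: 24.3
```

The bar is gripped at an opening of 17.6 mm. I'll turn it 60° clockwise and check.

>>> play_rows:
  commands:
    - {"translation": [0,0,0],"rotation": [0,0,0.067]}
    - {"translation": [0,0,0],"rotation": [0,0,0.067]}
    - {"translation": [0,0,0],"rotation": [0,0,0.067]}
    - {"translation": [0,0,0],"rotation": [0,0,0.067]}
    - {"translation": [0,0,0],"rotation": [0,0,0.067]}
    - {"translation": [0,0,0],"rotation": [0,0,0.067]}
    - {"translation": [0,0,0],"rotation": [0,0,0.067]}
    - {"translation": [0,0,0],"rotation": [0,0,0.067]}
    - {"translation": [0,0,0],"rotation": [0,0,0.067]}
    - {"translation": [0,0,0],"rotation": [0,0,0.067]}

```text
clock: 5.65
eef_pos: [611.6, -84.1, 147.2]
ee_rot: [0.954, 0.299, -0.001, -0.001]
ft_force: [-3.6, 1.2, 2.6]
opening: 17.4
gripper_force: 25.0
```

>>> play_rows:
  commands:
    - {"translation": [0,0,0],"rotation": [0,0,0.067]}
    - {"translation": [0,0,0],"rotation": [0,0,0.067]}
    - {"translation": [0,0,0],"rotation": [0,0,0.067]}
    - {"translation": [0,0,0],"rotation": [0,0,0.067]}
    - {"translation": [0,0,0],"rotation": [0,0,0.067]}
    - {"translation": [0,0,0],"rotation": [0,0,0.067]}
    - {"translation": [0,0,0],"rotation": [0,0,0.067]}
    - {"translation": [0,0,0],"rotation": [0,0,0.067]}
    - {"translation": [0,0,0],"rotation": [0,0,0.067]}
    - {"translation": [0,0,0],"rotation": [0,0,0.06]}

```text
clock: 6.65
eef_pos: [611.5, -83.2, 147.2]
ee_rot: [0.977, -0.216, -0.001, -0.001]
ft_force: [-3.7, 3.5, 2.1]
opening: 17.9
gripper_force: 25.0
```

>>> play_rows:
  commands:
    - {"translation": [0,0,0],"rotation": [0,0,0]}
    - {"translation": [0,0,0],"rotation": [0,0,0]}
    - {"translation": [0,0,0],"rotation": [0,0,0]}

```text
clock: 6.95
eef_pos: [611.5, -83.2, 147.2]
ee_rot: [0.977, -0.213, -0.001, -0.001]
ft_force: [-3.4, 4.0, 2.7]
opening: 17.7
gripper_force: 25.0
```

>>> play_rows:
  commands:
    - {"translation": [0,0,0],"rotation": [0,0,0]}
    - {"translation": [0,0,0],"rotation": [0,0,0]}
    - {"translation": [0,0,0],"rotation": [0,0,0]}
    - {"translation": [0,0,0],"rotation": [0,0,0]}
    - {"translation": [0,0,0],"rotation": [0,0,0]}
    - {"translation": [0,0,0],"rotation": [0,0,0]}
    - {"translation": [0,0,0],"rotation": [0,0,0]}
    - {"translation": [0,0,0],"rotation": [0,0,0]}
  claw: 1

```text
clock: 7.75
eef_pos: [612.5, -84.5, 147.2]
ee_rot: [0.977, -0.214, 0.0, 0.0]
ft_force: [-0.5, 0.6, -0.5]
opening: 76.8
gripper_force: 0.0
```

>>> play_rows:
  commands:
    - {"translation": [0,0,-0.06],"rotation": [0,0,0]}
    - {"translation": [0,0,-0.12],"rotation": [0,0,0]}
    - {"translation": [0,0,-0.12],"rotation": [0,0,0]}
    - {"translation": [0,0,-0.12],"rotation": [0,0,0]}
    - {"translation": [0,0,-0.1],"rotation": [0,0,0]}
    - {"translation": [0,0,-0.1],"rotation": [0,0,0]}
    - {"translation": [0,0,0],"rotation": [0,0,0]}

```text
clock: 8.45
eef_pos: [614.0, -84.9, 275.6]
ee_rot: [0.977, -0.214, 0.004, 0.0]
ft_force: [0.7, 0.2, 0.1]
opening: 93.1
gripper_force: 0.0
```

```bash
python3 - <<'E'
from h import *
s=arm.observe(); im=arm.snapshot('wrist'); np.save('w3.npy',im); sc=arm.snapshot('scene'); save('w3.png',np.hstack([im,np.vstack([cv2.resize(sc[160:260,200:300],(160,160)),np.zeros((240,160,3),np.uint8)])]))
T=R.from_quat(s['ee_rot']).as_matrix();print(s['clock'],s['eef_pos'],s['opening'],T.round(3).tolist(),s['joints'].round(2))
E
```

```text
8.45 [614.03568616 -84.93240756 275.55123642] 93.13619954174492 [[0.909, -0.417, 0.007], [-0.417, -0.909, -0.002], [0.007, -0.001, -1.0]] [-0.32  0.36  1.29 -0.    1.48  1.68]
```

View pics/w3.png

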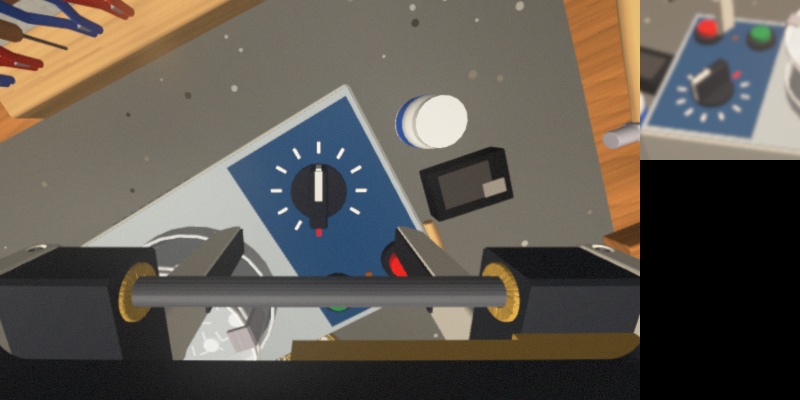

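The pointer at (319,170) now lies straight across from the red mark at (319,233), so the timer is in the sixth click. Next I'll go over the green button with the jaws shut and turned so the body stays clear of the bowl.

>>> play_rows:
  commands:
    - {"translation": [-0.159,0.027,0],"rotation": [0,0,0]}
    - {"translation": [-0.159,0.027,0],"rotation": [0,0,0]}
    - {"translation": [-0.159,0.027,0],"rotation": [0,0,0]}
    - {"translation": [-0.159,0.027,0],"rotation": [0,0,0]}
    - {"translation": [0,0,0],"rotation": [0,0,-0.091]}
    - {"translation": [0,0,0],"rotation": [0,0,-0.091]}
    - {"translation": [0,0,0],"rotation": [0,0,-0.091]}
    - {"translation": [0,0,0],"rotation": [0,0,-0.091]}
    - {"translation": [0,0,0],"rotation": [0,0,-0.091]}
    - {"translation": [0,0,0],"rotation": [0,0,-0.091]}
  claw: -1

```text
clock: 9.55
eef_pos: [487.1, -50.8, 269.8]
ee_rot: [0.977, 0.215, -0.001, -0.001]
ft_force: [0.2, -0.7, -0.5]
opening: 17.9
gripper_force: 0.0
```

>>> play_rows:
  commands:
    - {"translation": [0,0,0],"rotation": [0,0,-0.091]}
    - {"translation": [0,0,0],"rotation": [0,0,-0.091]}
    - {"translation": [0,0,0],"rotation": [0,0,-0.091]}
    - {"translation": [0,0,0],"rotation": [0,0,-0.091]}
    - {"translation": [0,0,0],"rotation": [0,0,-0.091]}
    - {"translation": [0,0,0.12],"rotation": [0,0,0]}
    - {"translation": [0,0,0.12],"rotation": [0,0,0]}
    - {"translation": [0,0,0.12],"rotation": [0,0,0]}
    - {"translation": [0,0,0.1],"rotation": [0,0,0]}
    - {"translation": [0,0,0],"rotation": [0,0,0]}

```text
clock: 10.55
eef_pos: [485.0, -50.1, 175.5]
ee_rot: [0.841, 0.54, -0.003, -0.003]
ft_force: [0.1, 0.9, 0.1]
opening: 0.7
gripper_force: 0.0
```

```bash
python3 - <<'E'
from h import *
s=arm.observe(); T=R.from_quat(s['ee_rot']).as_matrix();print(arm.nose_length,s['clock'],s['eef_pos'],s['opening'],T.round(3).tolist(),s['joints'].round(2),s['ft_force'])
sc=arm.snapshot('scene');t=arm.snapshot('top'); save('g.png',np.hstack([cv2.resize(sc[140:240,200:300],(400,400),interpolation=2),cv2.resize(t[150:250,350:450],(400,400),interpolation=2)]))
E
```

```text
14.0 10.55 [485.02702017 -50.0988193  175.48689214] 0.6832269500427731 [[0.416, 0.909, -0.008], [0.909, -0.416, 0.003], [-0.001, -0.008, -1.0]] [-0.33  0.2   1.76 -0.    1.19  0.1 ] [0.10464813 0.87113841 0.13224602]
```

View pics/g.png

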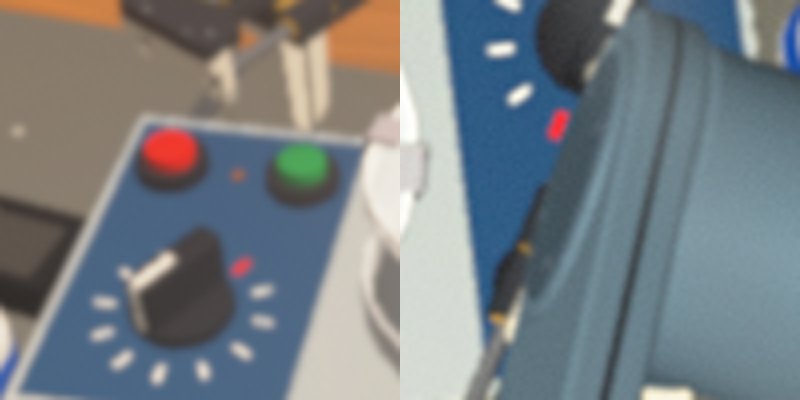

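The scene crop shows the shut fingertips above the green button, and the knob still pointing across from the red mark. I'll centre the tips and go down to just above the button.

>>> play_rows:
  commands:
    - {"translation": [0.002,0.022,0],"rotation": [0,0,0]}
    - {"translation": [0,0,0.06],"rotation": [0,0,0]}
    - {"translation": [0,0,0.06],"rotation": [0,0,0]}
    - {"translation": [0,0,0],"rotation": [0,0,0]}
    - {"translation": [0,0,0],"rotation": [0,0,0]}

```text
clock: 11.15
eef_pos: [491.6, -52.4, 154.7]
ee_rot: [0.841, 0.54, -0.0, -0.001]
ft_force: [-0.2, 0.2, -0.1]
opening: 0.3
gripper_force: 0.0
```

>>> play_rows:
  commands:
    - {"translation": [0,0,0.01],"rotation": [0,0,0]}
    - {"translation": [0,0,0.01],"rotation": [0,0,0]}
    - {"translation": [0,0,0.01],"rotation": [0,0,0]}
    - {"translation": [0,0,0],"rotation": [0,0,0]}

```text
clock: 11.55
eef_pos: [491.9, -52.5, 149.1]
ee_rot: [0.841, 0.54, -0.0, -0.0]
ft_force: [-0.5, 0.1, -0.1]
opening: 0.6
gripper_force: 0.0
```

>>> play_rows:
  commands:
    - {"translation": [0,-0.012,0],"rotation": [0,0,0]}
    - {"translation": [0,0,0.01],"rotation": [0,0,0]}
    - {"translation": [0,0,0.01],"rotation": [0,0,0]}
    - {"translation": [0,0,0.01],"rotation": [0,0,0]}
    - {"translation": [0,0,0],"rotation": [0,0,0]}

```text
clock: 12.05
eef_pos: [489.9, -51.5, 143.2]
ee_rot: [0.841, 0.54, 0.0, -0.0]
ft_force: [-1.1, 0.1, 3.9]
opening: 0.5
gripper_force: 1.5
```

>>> play_rows:
  commands:
    - {"translation": [0,0,0.01],"rotation": [0,0,0]}
    - {"translation": [0,0,0.005],"rotation": [0,0,0]}
    - {"translation": [0,0,0],"rotation": [0,0,0]}

```text
clock: 12.35
eef_pos: [489.9, -51.5, 140.4]
ee_rot: [0.841, 0.54, 0.0, 0.0]
ft_force: [-1.4, 1.0, 4.7]
opening: 0.3
gripper_force: 2.4
```

>>> play_rows:
  commands:
    - {"translation": [0,0,0.005],"rotation": [0,0,0]}
    - {"translation": [0,0,0.005],"rotation": [0,0,0]}
    - {"translation": [0,0,0],"rotation": [0,0,0]}
    - {"translation": [0,0,0],"rotation": [0,0,0]}

```text
clock: 12.75
eef_pos: [490.0, -51.5, 140.1]
ee_rot: [0.841, 0.541, 0.0, 0.001]
ft_force: [-5.7, 2.3, 17.8]
opening: 0.5
gripper_force: 8.9
```

The button has bottomed out: 18 N, with the tip at about 126 mm. I'll lift off and move clear.

>>> play_rows:
  commands:
    - {"translation": [0,0,-0.02],"rotation": [0,0,0]}
    - {"translation": [0,0,-0.06],"rotation": [0,0,0]}
    - {"translation": [0,0,-0.12],"rotation": [0,0,0]}
    - {"translation": [0,0,-0.15],"rotation": [0,0,0]}
    - {"translation": [0,0,-0.15],"rotation": [0,0,0]}
    - {"translation": [-0.1,-0.15,-0.1],"rotation": [0,0,0]}
    - {"translation": [-0.1,-0.15,0],"rotation": [0,0,0]}
    - {"translation": [-0.1,-0.15,0],"rotation": [0,0,0]}
    - {"translation": [-0.1,-0.15,0],"rotation": [0,0,0]}
    - {"translation": [0,0,0],"rotation": [0,0,0]}

```text
clock: 13.75
eef_pos: [344.3, -74.1, 258.4]
ee_rot: [0.842, 0.54, -0.001, -0.0]
ft_force: [0.7, -0.9, 0.4]
opening: 0.7
gripper_force: 0.0
```

```bash
python3 - <<'E'
from h import *
s=arm.observe(); print(s['clock'],s['eef_pos'],s['ft_force'])
sc=arm.snapshot('scene');t=arm.snapshot('top'); save('f.png',np.hstack([cv2.resize(sc[140:290,180:330],(400,400),interpolation=2),cv2.resize(t[115:255,345:485],(400,400),interpolation=2)]))
E
```

```text
13.75 [344.27397935 -74.11429563 258.40147269] [ 0.67303862 -0.92830567  0.39481673]
```

View pics/f.png

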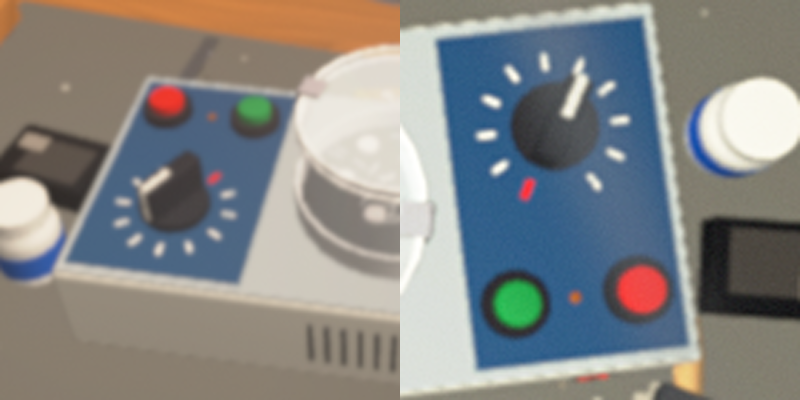

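The knob points at the sixth white mark, in the top crop at (580,65). The green button is up, and the jar, charcoal block and bowl have not moved.

```bash
python3 -c "
from workcell import arm
print(arm.job_done())"
```

```text
the job is handed in; nothing more can be done
None
```

I turned the timer from the second click to the sixth (30 minutes), pressed the green start button fully down and let it come up, left everything else where it was, and handed the job in at about 14 s.

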